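# Hold the gear case cover over its bolt holes

### The arm

A 6-joint arm with a two-finger parallel gripper is mounted at the origin on the work surface. World frame = base frame: x ahead of the robot, y to its left, z up, the work surface at z = 0. Lengths are in m, angles in degrees, forces in N, time in s.
With the tool pointing down it reaches from about 0.35 to 0.925 m from the base axis. Payload 6.4 kg.
Tool frame: the origin (TCP) lies midway between the tips of the shut fingers; the grasp point (between the pads) lies 19 mm behind it; z points along the fingers, x is the direction in which the jaws open and shut, and the axes are right-handed (so a half turn about z gives the same grasp; the last joint's range is limited). The gripper opens to 94 mm and grips with 3 to 60 N. Pads are 16 mm wide; open, the fingers measure 119 mm over their backs; the gripper's body (75 mm by 177 mm) begins 78 mm behind the grasp point.
Start: joints at [59.983, 14.043, 89.255, -0, 76.702, -9.975], TCP at [0.223, 0.611, 0.185] pointing down, gripper open.
Joint ranges: [-179.41, 179.41], [-58.25, 129.5], [7.25, 145.43], [-54.29, 234.29], [11.92, 165.04], [-157.13, 157.13]. Speed limits (degrees/s): [147.25, 147.25, 180, 180, 180, 180].

### API

Orientations are given as a 3x3 rotation matrix whose columns are the frame's x, y, z axes.
In Python, from cell import read_state, camera, job_done gives the robot as it stands.
- The arm moves only by the tool drive_tool, never from a script. Its argument "steps" is a list of rows, each a list of 4 numbers: the shift along the tool's x, y, z in mm, then the turn about the tool's z in degrees. A call has 1 to 10 rows; each row is the pose to reach, as a shift and turn from the pose commanded when the call began, along the tool's axes at that moment; what a row does not reach only later rows make up. A row lasts 1/12 s, in which the tool goes at most 41.7 mm and 7.16 degrees, less where a joint would pass 70% of its speed; a pose out of reach is approached as far as the arm can. A call with a gripper value outside its range is refused whole. "gripper" is the closure in counts, from 0 (fully open) to 255 (shut), set as the call begins (left out, the last holds). The fingers move at their own pace and stop on an object; "newtons" is the grip in N (left out, the last holds). Time passes only in rows, so rows that repeat a pose let the fingers close. It gives the time, the measured TCP pose, the force and the opening at its end, in the units of the state.
- read_state(): the state, without advancing time (a new reading comes with each control period).
- camera(name): name is "side" or "top" or "wrist"; returns a dict with "frame" (480x640x3 uint8, blue, green, red), "fx", "fy", "cx", "cy" (pixels), "R" (3x3) and "t" (3): a world point X has camera coordinates R X + t; the wrist camera has in their place "mount" (4x4, takes a point from camera to tool coordinates, whose origin is the TCP and whose axes are the tool frame's). Camera axes: x right, y down, z forward; pixel columns grow to the right and rows downward; lengths in m; the calibration is good to about 2 mm. The wrist camera is an equidistant fisheye: a pixel r from the principal point sees the ray r / f radians off the axis. A picture is of the moment at which its call begins: read the wrist's pose just before it. There is no depth.
- job_done(): hands the job in, once; it reports no verdict.
The state is a dict: "time_s": time; "joint_positions": joint angles; "qvel": joint speeds; "effort": joint torques, N m; "position": TCP position; "orientation": TCP orientation; "contact_force": force on the tool from outside, world axes, zero at the start; "wrist_torque": the same for the moment, N m; "gripper_width": finger opening in m.
Only numpy, scipy, OpenCV 4.12 (cv2) and the standard library are available. Lean on these libraries where they do the work, as an engineer would, in place of code of your own. Each camera call takes 0.05 s, during which the arm holds its last target. There are 200 camera calls.

### The job

Pick up by its handle the oblong cover plate whose tapered hole pattern matches the gear case, and hold it level about 15 mm above the case's machined top face, its four holes right over the four threaded holes (wide pair over wide pair), so that screws could be started. The cover must not bump the gear case, and everything else on the bench stays where it is. Finish still holding the cover there, hovering and steady: do not set it down or let go.

Things in the scene. Friction and masses are not known exactly. Their poses are not given: they have to be found in the camera images.
- cover: Oblong aluminium cover plate, loose, flat on the bench, handle up: 120 (x) x 90 (y) x 6 mm, about 0.3 kg, origin at the centre of its underside, z up. Four 12 mm through holes, two 68 mm apart near the +x end, two 36 mm apart near the -x end. Over its centre a bridge handle along x: bar 76 mm long, 14 mm wide (y), 22 to 36 mm above the underside, a post at each end.
- housing: Gear case, grey casting bolted to the bench: foot 180 (x) x 140 x 12 mm; flat steel top face 126 (x) x 96 (y) mm, 100 mm above the bench, with an opening in the middle and four 10 mm threaded holes in the oblong cover's pattern (wide pair at +x, narrow pair at -x). Shaft bosses on the +-y sides reach 68 mm out at 48 mm height. Origin at the centre of its foot, z up.
- cover_hole0 (a point): Centre, at the underside, of the cover's hole at the wide end (+x), left (+y): at (48, 34) mm in the cover's frame.
- housing_hole0 (a point): Centre, on the top face, of the gear case's threaded hole at the wide end (+x), left (+y): at (48, 34) mm in the gear case's frame, 100 mm above the bench.
- cover_hole1 (a point): Centre, at the underside, of the cover's hole at the wide end (+x), right (-y): at (48, -34) mm in the cover's frame.
- housing_hole1 (a point): Centre, on the top face, of the gear case's threaded hole at the wide end (+x), right (-y): at (48, -34) mm in the gear case's frame, 100 mm above the bench.
- cover_hole2 (a point): Centre, at the underside, of the cover's hole at the narrow end (-x), left (+y): at (-48, 18) mm in the cover's frame.
- housing_hole2 (a point): Centre, on the top face, of the gear case's threaded hole at the narrow end (-x), left (+y): at (-48, 18) mm in the gear case's frame, 100 mm above the bench.
- cover_hole3 (a point): Centre, at the underside, of the cover's hole at the narrow end (-x), right (-y): at (-48, -18) mm in the cover's frame.
- housing_hole3 (a point): Centre, on the top face, of the gear case's threaded hole at the narrow end (-x), right (-y): at (-48, -18) mm in the gear case's frame, 100 mm above the bench.
- square_cover: Another aluminium cover with the same handle, but 90 x 90 x 6 mm with four holes in a 68 mm square: does not fit this gear case; leave it. Origin at the centre of its underside; the two covers may lie in either place.
- oil_bottle: Bystander: grey oil bottle, 56 mm across, 160 mm tall, standing at the far side. Origin at its foot.
- screw_a: Bystander: cap screw standing on its 18 mm head, 40 mm tall, origin at its foot.
- screw_b: Bystander: a second such cap screw, 40 mm tall, origin at its foot.
- tap_wrench: Bystander: steel tap wrench lying between gear case and covers, 162 mm long (x), 22 mm wide, 16 mm tall, origin at the centre of its underside.
- tap_chuck: Bystander: dark steel tap chuck standing at the far side, 42 mm across, 66 mm tall, origin at its foot.
- parallel: Bystander: steel parallel bar, 120 x 18 x 30 mm, near the robot, origin at the centre of its underside.
- bearing_ring: Bystander: steel bearing ring lying flat near the robot, 62 mm across, 16 mm tall, origin at the centre of its underside.
Things that resemble listed ones, but are neither listed nor needed, are in the scene too. What is shaped like the cover but orange is not meant.

How it is judged (in metres and radians):
On the way:
1. the cover is lifted clear of the bench by the gripper (contact force between the fingers and cover above 2 N and height (world z) of cover above 0.04 m), for 0.1 s.
At the end, for the whole second after the job is handed in: The gripper holds the oblong cover, still and level within 4 degrees, its underside 6 to 25 mm above the gear case's top face and not touching it, each of its four holes within 4 mm (horizontally) of the threaded hole it belongs to (contact force between the fingers and cover above 2 N and horizontal distance between cover_hole0 and housing_hole0 below 0.004 m and horizontal distance between cover_hole1 and housing_hole1 below 0.004 m and horizontal distance between cover_hole2 and housing_hole2 below 0.004 m and horizontal distance between cover_hole3 and housing_hole3 below 0.004 m and z of cover in the frame of housing between 0.106 and 0.125 m and angle between cover's own z axis and vertical below 0.07 rad and contact force between cover and housing below 0.1 N and linear speed of cover below 0.02 m/s); the arm keeps its last pose, push and grip.
It fails at once if the cover bumps the gear case (over 3 N) (contact force between cover and housing above 3 N).
It fails at once if another thing on the bench is moved by more than 20 mm (distance of any of square_cover, oil_bottle, screw_a, screw_b, tap_wrench, tap_chuck, parallel, bearing_ring from where it was at the start of the episode above 0.02 m).
It also fails if it takes over 38 s, if anything falls off the work surface, if the arm or the gripper's body presses on something with over 40 N, if the wrist force passes 120 N, or if a joint passes its speed limit or range.

## Working session

There is one attempt and no reset: what is moved stays moved. The work goes in short steps, Python scripts to look and compute and a tool call to move; the robot and the scene stay as the last step left them, time stands still between calls to the robot, and variables do not carry over. Pictures are saved under pics/ and viewed, about 8 in all and at most 12, crops included, and the job is handed in when it is done.

Besides the shell and the picture viewer there is one more tool, called in YAML: its name, and indented under it one key for each argument. drive_tool: Moves the arm, as the interface text tells. Its arguments: {"type":"object","properties":{"steps":{"type":"array","items":{"type":"array","items":{"type":"number"}}},"gripper":{"type":"number"},"newtons":{"type":"number"}},"required":["steps"]}

```bash
mkdir -p pics; cat > h.py <<'E'
import numpy as np, cv2
from cell import read_state, camera, job_done
def snap(n,f):
    s=read_state(); c=camera(n); cv2.imwrite('pics/'+f+'.png',c['frame'])
    d={k:np.array(v) for k,v in c.items()}; d['p']=np.array(s['position']); d['o']=np.array(s['orientation'])
    np.savez('pics/'+f+'.npz',**d); return d
def ray(c,uv):
    x=(uv[0]-c['cx'])/c['fx']; y=(uv[1]-c['cy'])/c['fy']
    if 'mount' in c:
        r=np.hypot(x,y); k=np.sin(r)/r if r>1e-9 else 1
        d=np.array([x*k,y*k,np.cos(r)]); M=c['mount']
        return c['p']+c['o']@M[:3,3], c['o']@(M[:3,:3]@d)
    R=c['R']; return -R.T@c['t'], R.T@np.array([x,y,1.])
def at(c,uv,z):
    o,d=ray(c,uv); return o+d*(z-o[2])/d[2]
def proj(c,X):
    if 'mount' in c:
        M=c['mount']; q=M[:3,:3].T@(c['o'].T@(np.array(X)-c['p'])-M[:3,3])
        r=np.arctan2(np.hypot(q[0],q[1]),q[2]); a=np.hypot(q[0],q[1])+1e-12
        return np.array([c['cx']+c['fx']*r*q[0]/a,c['cy']+c['fy']*r*q[1]/a])
    q=c['R']@np.array(X)+c['t']; return np.array([c['cx']+c['fx']*q[0]/q[2],c['cy']+c['fy']*q[1]/q[2]])
def load(f): return dict(np.load('pics/'+f+'.npz'))
E
python3 - <<'E'
from h import *
for n in('top','wrist','side'):
    c=snap(n,n+'0'); print(n,ray(c,(320,240)),c['fx'])
print(read_state())
E
```

```text
top (array([ 0.25026299, -0.02421751,  1.46515262]), array([ 0.21659741, -0.00819318, -0.97632058])) 602.5317207335722
wrist (array([0.14384507, 0.63922448, 0.38382002]), array([ 0.27213786, -0.09978936, -0.95707004])) 371.64829954431775
side (array([0.13221866, 0.44224029, 0.80740805]), array([ 0.43572664, -0.49847487, -0.74956909])) 514.5054777502788
{'time_s': 0.15, 'joint_positions': array([ 5.99817695e+01,  1.40757085e+01,  8.93069738e+01, -3.03069461e-05,
        7.67015319e+01, -9.97497515e+00]), 'qvel': array([-0.07348428, -0.04149792, -0.19542665, -0.02444907,  0.02386735,
        0.0356613 ]), 'effort': array([ 1.36451425e-03, -4.16265535e+01, -3.14982426e+01,  6.85176509e-02,
        3.16849665e-02, -1.32694340e-04]), 'position': array([0.22252355, 0.61021471, 0.18390756]), 'orientation': array([[ 3.42728818e-01,  9.39434094e-01, -7.34866311e-04],
       [ 9.39433266e-01, -3.42729512e-01, -1.27292000e-03],
       [-1.44768481e-03, -2.54091493e-04, -9.99998920e-01]]), 'contact_force': array([ 0.17309114, -0.25214071, -0.36831134]), 'wrist_torque': array([ 0.04313355, -0.01564983,  0.04641939]), 'gripper_width': 0.09400787901130028}
```

View pics/top0.png

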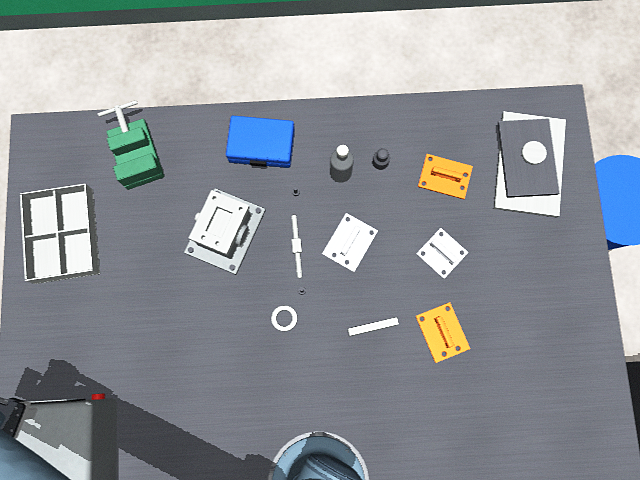

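View pics/wrist0.png

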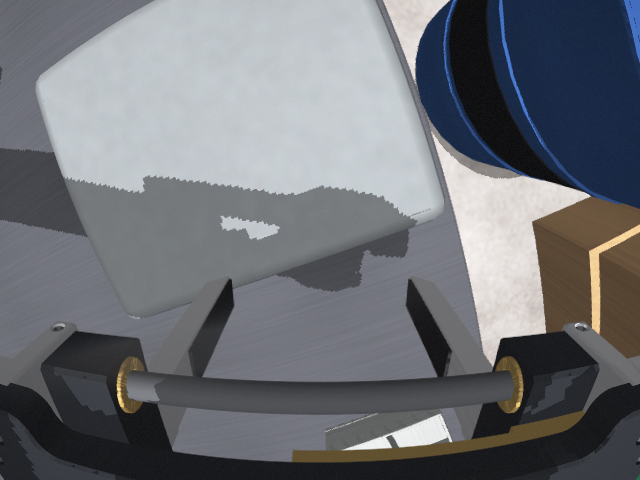

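The top view shows the gear case at about (225,230), the tap wrench at (296,245), the oblong aluminium cover at (350,242), the square cover at (442,252) and orange decoys. The wrist view shows only the tray area. I'll enlarge the top view.

```bash
python3 - <<'E'
from h import *
f=cv2.imread('pics/top0.png')
a=cv2.resize(f[180:280,180:270],None,fx=4.4,fy=5.5,interpolation=cv2.INTER_CUBIC)
a=cv2.resize(f[185:280,180:270],(396*1,418),interpolation=cv2.INTER_CUBIC)
b=cv2.resize(f[185:280,310:400],(396,418),interpolation=cv2.INTER_CUBIC)
cv2.imwrite('pics/crop0.png',np.hstack([a,b]))
E
```

```text
(no output)
```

View pics/crop0.png

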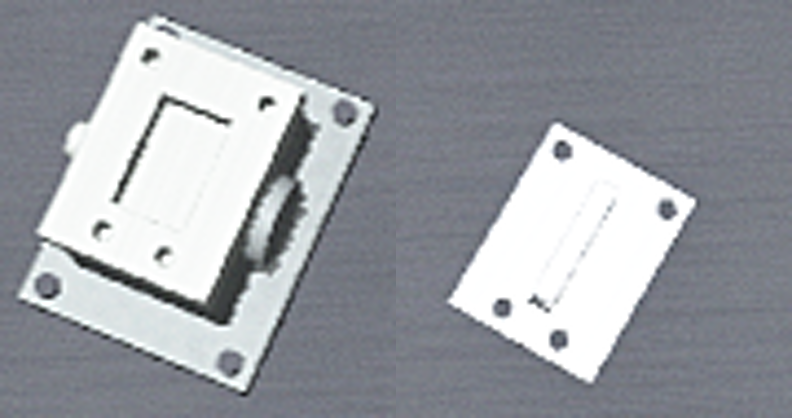

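Crop: case holes are wide (150,55),(266,103) and narrow (102,231),(164,256). Cover holes (right half) are wide (562,150),(667,209) and narrow (502,307),(558,340). Both wide ends point away from the robot.

```bash
cat >> h.py <<'E'
P=np.array([[48,34],[48,-34],[-48,18],[-48,-18]])/1000.
def fit(W,P=P):
    W=np.array(W)[:,:2]; a,b=P.mean(0),W.mean(0)
    H=(P-a).T@(W-b); th=np.arctan2(H[0,1]-H[1,0],H[0,0]+H[1,1])
    R=np.array([[np.cos(th),-np.sin(th)],[np.sin(th),np.cos(th)]]); t=b-R@a
    return t,np.degrees(th),np.round((W-(P@R.T+t))*1000,1)
E
python3 - <<'E'
from h import *
c=load('top0'); k=4.4
H=[(180+u/k,185+v/k) for u,v in[(150,55),(266,103),(102,231),(164,256)]]
C=[(310+(u-396)/k,185+v/k) for u,v in[(562,150),(667,209),(502,307),(558,340)]]
print(fit([at(c,p,.1) for p in H])); print(fit([at(c,p,.006) for p in C]))
for n,p in dict(bottle=(342,175),chuck=(381,163),sa=(296,193),sb=(302,292),wr0=(294,215),wr1=(299,277),sq=(442,252)).items(): print(n,at(c,p,0)[:2])
print(load('wrist0')['mount'])
E
```

```text
(array([0.61077104, 0.19779805]), np.float64(-25.553839749320787), array([[ 1. , -0.2],
       [ 0.2, -0.1],
       [-0.7,  0.1],
       [-0.5,  0.2]]))
(array([ 0.56450157, -0.11064211]), np.float64(-33.52528653087799), array([[ 0.1,  0.2],
       [-0. , -0.1],
       [ 0.3,  0. ],
       [-0.4, -0.1]]))
bottle [ 0.74149228 -0.10204035]
chuck [ 0.76791757 -0.20375126]
sa [0.70047478 0.01728737]
sb [0.44773686 0.01478819]
wr0 [0.64327322 0.02507748]
wr1 [0.48522116 0.0202887 ]
sq [ 0.52756067 -0.33695849]
[[ 9.99999924e-01  3.88875062e-04 -1.11760599e-05  6.31032751e-05]
 [-3.69342406e-04  9.58011742e-01  2.86728732e-01 -8.38686242e-02]
 [ 1.22208450e-04 -2.86728706e-01  9.58011813e-01 -2.00110697e-01]
 [ 0.00000000e+00  0.00000000e+00  0.00000000e+00  1.00000000e+00]]
```

drive_tool:
  steps:
    - [-11,11,0,0]
    - [-34,34,0,0]
    - [-62,62,0,0]
    - [-90,91,0,0]
    - [-118,119,0,0]
    - [-146,148,0,0]
    - [-174,176,0,0]
    - [-202,204,0,0]
    - [-230,233,0,0]
    - [-258,261,0,0]
  gripper: 100
  newtons: 40

```text
time_s: 0.98
position: [0.3798, 0.277, 0.1846]
orientation: [[0.342, 0.94, 0.0], [0.94, -0.342, -0.0], [-0.0, 0.0, -1.0]]
contact_force: [0.9, -0.7, 0.1]
gripper_width: 0.0576
```

drive_tool:
  steps:
    - [-28,29,0,1]
    - [-56,57,0,3]
    - [-84,86,0,5]
    - [-112,114,0,7]
    - [-140,143,0,9]
    - [-168,171,0,11]
    - [-196,200,0,12.5]
    - [-224,228,0,13.5]
    - [-252,257,0,13.5]
    - [-275,280,0,13.5]

```text
time_s: 1.82
position: [0.5489, -0.0782, 0.1845]
orientation: [[0.554, 0.833, -0.0], [0.833, -0.554, -0.0], [-0.0, 0.0, -1.0]]
contact_force: [0.6, 0.6, 0.2]
gripper_width: 0.0571
```

drive_tool:
  steps:
    - [-15,0,0,0]
    - [-26,0,0,0]
    - [-32,0,0,0]
    - [-32,0,0,0]
    - [-32,0,0,0]

```text
time_s: 2.23
position: [0.5303, -0.1014, 0.1848]
orientation: [[0.552, 0.834, 0.0], [0.834, -0.552, 0.0], [0.0, 0.0, -1.0]]
contact_force: [0.4, -0.4, -0.4]
gripper_width: 0.0574
```

```bash
python3 - <<'E'
from h import *
c=snap('wrist','wrist1'); print(c['p'],c['o'],read_state()['gripper_width'])
t=np.array([.5645,-.1106]); a=np.radians(-33.5); R=np.array([[np.cos(a),-np.sin(a)],[np.sin(a),np.cos(a)]])
for p in P: print(proj(c,[*(t+R@p),.006]))
E
```

```text
[ 0.53033623 -0.10142201  0.18482429] [[ 5.52205597e-01  8.33707929e-01  2.61219849e-04]
 [ 8.33707895e-01 -5.52205653e-01  2.49906312e-04]
 [ 3.52595951e-04  7.97813867e-05 -9.99999935e-01]] 0.05715082541860233
[359.95242233 283.36480064]
[298.86453179 283.50381435]
[347.5547643  197.99202737]
[312.81001645 197.92045901]
```

View pics/wrist1.png

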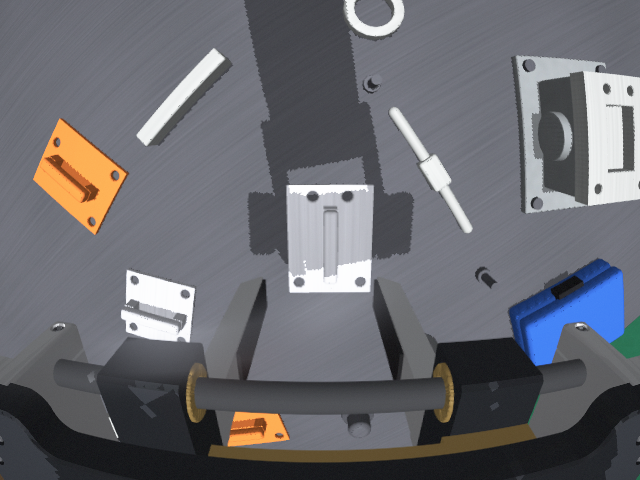

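The wrist view shows the cover holes at (361,283),(299,283),(347,197),(313,197), within about 1 px of the top-view prediction. I'm descending over the handle.

drive_tool:
  steps:
    - [5,15,10,0]
    - [11,34,30,0]
    - [11,34,60,0]
    - [11,34,90,0]
    - [11,34,115,0]
    - [11,34,135,0]
    - [11,34,145,0]
    - [11,34,150,0]
    - [11,34,150,0]

```text
time_s: 3.03
position: [0.5648, -0.111, 0.0343]
orientation: [[0.552, 0.834, -0.001], [0.834, -0.552, 0.0], [-0.0, -0.001, -1.0]]
contact_force: [-0.2, -1.0, -0.0]
gripper_width: 0.0572
```

drive_tool:
  steps:
    - [0,0,6,0]
    - [0,0,13,0]
    - [0,0,19,0]
    - [0,0,22,0]
    - [0,0,22,0]
    - [0,0,22,0]

```text
time_s: 3.53
position: [0.565, -0.1118, 0.0127]
orientation: [[0.553, 0.833, -0.0], [0.833, -0.553, 0.0], [-0.0, -0.0, -1.0]]
contact_force: [0.0, -0.2, 0.7]
gripper_width: 0.0567
```

```bash
python3 - <<'E'
from h import *
c=snap('wrist','wrist2'); print(c['p'],read_state()['contact_force'])
cv2.imwrite('pics/w2c.png',c['frame'][100:480,100:540])
E
```

```text
[ 0.5650149  -0.1118098   0.01267354] [0.65404202 0.02499334 0.57198208]
```

View pics/w2c.png

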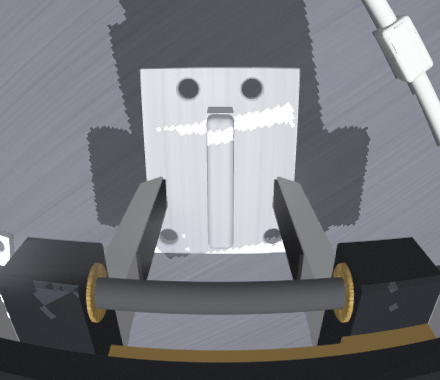

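The handle bar (crop x≈220, image x≈320) is centred between the fingers. I'm closing and then lifting gently.

drive_tool:
  steps:
    - [0,0,0,0]
    - [0,0,0,0]
    - [0,0,0,0]
    - [0,0,0,0]
    - [0,0,0,0]
    - [0,0,0,0]
    - [0,0,0,0]
    - [0,0,0,0]
  gripper: 255
  newtons: 50

```text
time_s: 4.25
position: [0.5651, -0.1117, 0.0128]
orientation: [[0.553, 0.833, 0.0], [0.833, -0.553, 0.0], [0.0, 0.0, -1.0]]
contact_force: [0.3, -0.5, 0.2]
gripper_width: 0.0122
```

drive_tool:
  steps:
    - [0,0,-4,0]
    - [0,0,-14,0]
    - [0,0,-30,0]
    - [0,0,-55,0]
    - [0,0,-80,0]
    - [0,0,-105,0]
    - [0,0,-130,0]
    - [0,0,-145,0]
    - [0,0,-150,0]
    - [0,0,-150,0]

```text
time_s: 5.08
position: [0.5659, -0.1121, 0.1647]
orientation: [[0.552, 0.834, 0.003], [0.834, -0.552, -0.001], [0.001, 0.003, -1.0]]
contact_force: [0.2, -1.0, -2.7]
gripper_width: 0.0125
```

```bash
python3 - <<'E'
from h import *
c=snap('wrist','wrist3'); s=read_state(); print(c['p'],c['o'],s['contact_force'],s['gripper_width'])
cv2.imwrite('pics/w3c.png',cv2.resize(c['frame'][150:390,200:440],(600,600),interpolation=cv2.INTER_CUBIC))
E
```

```text
[ 0.56586005 -0.11207204  0.16466852] [[ 5.52495300e-01  8.33510767e-01  2.95711607e-03]
 [ 8.33515810e-01 -5.52494163e-01 -1.26271293e-03]
 [ 5.81304540e-04  3.16244596e-03 -9.99994830e-01]] [-0.47896102  0.16277735 -3.46338728] 0.012013540189986219
```

View pics/w3c.png

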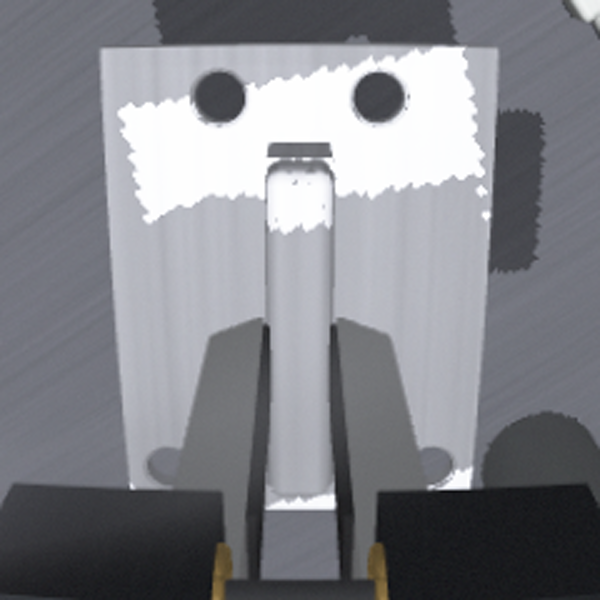

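The cover is held level and symmetric about the jaws, with the narrow holes at crop (219.5,97) and (379.5,97). Next I work out its pose in the tool frame and the shift to the case.

```bash
python3 - <<'E'
from h import *
c=load('wrist3'); zt=c['p'][2]-.0127+.006
for u in[(219.5,97),(379.5,97),(101,48),(497,48),(166,466),(434,466)]:
    q=at(c,(200+u[0]/2.5,150+u[1]/2.5),zt); print(np.round(c['o'].T@(q-c['p'])*1000,1))
d=np.array([.6108-.5645,.1978+.1106,0]); print(c['o'].T@d*1000)
E
```

```text
[-17.8 -51.3   6.5]
[ 18.2 -51.3   6.5]
[-44.6 -62.9   6.5]
[ 44.8 -62.9   6.5]
[-34.6  44.6   6.8]
[35.4 44.6  6.9]
[ 2.82636808e+02 -1.31797651e+02 -2.52506195e-01]
```

drive_tool:
  steps:
    - [9,-4,0,0]
    - [28,-13,0,-0.5]
    - [54,-25,0,-1]
    - [82,-38,0,-2]
    - [110,-51,0,-3]
    - [138,-65,0,-4]
    - [166,-78,0,-5]
    - [194,-91,0,-6]
    - [220,-103,0,-7]
    - [242,-113,0,-7.5]

```text
time_s: 5.97
position: [0.6031, 0.1551, 0.1605]
orientation: [[0.437, 0.899, -0.004], [0.899, -0.437, 0.0], [-0.001, -0.004, -1.0]]
contact_force: [0.3, -0.3, -2.4]
gripper_width: 0.0123
```

drive_tool:
  steps:
    - [15,-9,0,-0.2]
    - [26,-16,0,-0.5]
    - [33,-20,0,-0.5]
    - [36,-22,0,-0.5]
    - [37,-23,0,-0.5]
    - [37,-23,0,-0.5]
    - [37,-23,0,-0.5]

```text
time_s: 6.55
position: [0.6002, 0.1949, 0.1627]
orientation: [[0.432, 0.902, -0.0], [0.902, -0.432, -0.0], [-0.0, 0.0, -1.0]]
contact_force: [0.6, -0.8, -2.1]
gripper_width: 0.0121
```

```bash
python3 - <<'E'
from h import *
c=snap('wrist','wrist4'); s=snap('side','side4'); t=snap('top','top4'); print(c['p'],c['o'])
a=cv2.resize(c['frame'][150:390,200:440],(400,400),interpolation=cv2.INTER_CUBIC)
u=proj(s,[.61,.2,.12]).astype(int); v=proj(t,[.61,.2,.12]).astype(int); print(u,v)
f=s['frame']; u=np.clip(u,100,[540,380])
b=cv2.resize(f[u[1]-100:u[1]+100,u[0]-100:u[0]+100],(400,400),interpolation=cv2.INTER_CUBIC)
cv2.imwrite('pics/m4.png',np.hstack([a,b])); print(u)
E
```

```text
[0.60023568 0.19489816 0.1627001 ] [[ 4.32108087e-01  9.01821816e-01 -1.11682180e-04]
 [ 9.01821776e-01 -4.32108102e-01 -2.68871303e-04]
 [-2.90732782e-04  1.54640431e-05 -9.99999958e-01]]
[199 294] [216 219]
[199 294]
```

View pics/m4.png

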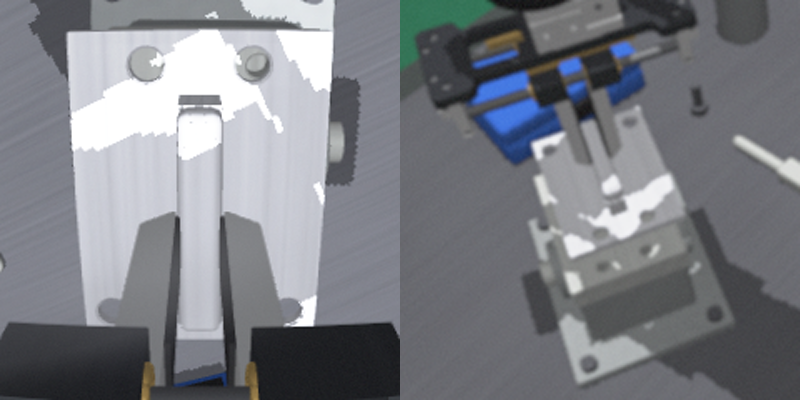

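Wrist half: the case is hidden behind the cover, apart from its foot at the top and a boss at right. Side half: the cover is above the case, with the narrow threaded holes visible. I'm moving to nominal and then comparing cover and case in the same cameras.

drive_tool:
  steps:
    - [2,3,2,0]
    - [5,7,6,0]
    - [7,10,12,0]
    - [7,10,18,0]
    - [7,10,20,0]
    - [7,10,20,0]
    - [7,10,20,0]

```text
time_s: 7.28
position: [0.6119, 0.1977, 0.1423]
orientation: [[0.431, 0.902, -0.001], [0.902, -0.431, -0.0], [-0.001, -0.001, -1.0]]
contact_force: [0.5, -0.1, -2.5]
gripper_width: 0.0123
```

```bash
python3 - <<'E'
from h import *
s=snap('side','side5'); snap('top','top5'); w=snap('wrist','wrist5'); print(s['p'],s['o'])
g=cv2.imread('pics/side0.png'); f=s['frame']
cr=lambda i,x,y:cv2.resize(i[y:y+130,x:x+100],(400,520),interpolation=cv2.INTER_CUBIC)
cv2.imwrite('pics/m5.png',np.hstack([cr(g,150,240),cr(f,150,220)]))
E
```

```text
[0.61191974 0.19768596 0.14225447] [[ 4.31187188e-01  9.02262036e-01 -9.09075729e-04]
 [ 9.02262345e-01 -4.31187477e-01 -1.40887773e-04]
 [-5.19099759e-04 -7.59475797e-04 -9.99999577e-01]]
```

View pics/m5.png

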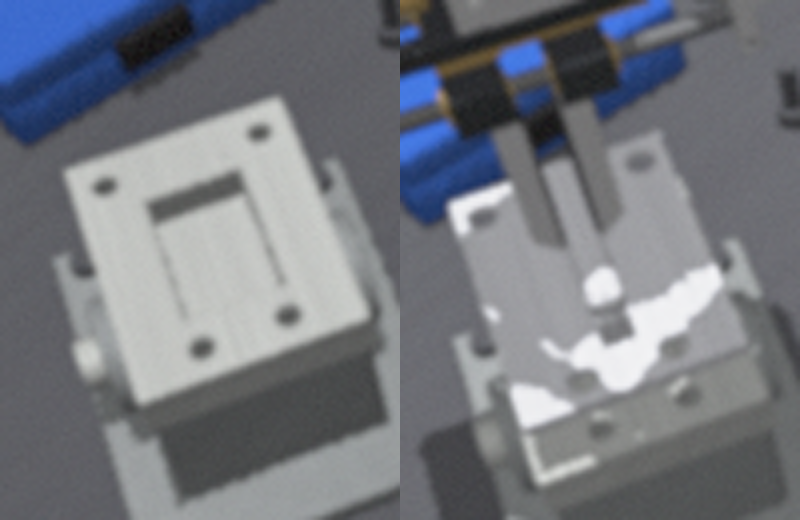

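```bash
python3 - <<'E'
from h import *
c0=load('side0'); c=load('side5'); k=4
H=[(150+u/k,240+v/k) for u,v in[(105,186),(259,132),(202,348),(289,315)]]
C=[(150+u/k,220+v/k) for u,v in[(84,216),(240,161),(181,380),(275,346)]]
h=fit([at(c0,p,.1) for p in H]); print(h)
for z in(.1336,.1356,.1376):
    q=fit([at(c,p,z) for p in C]); d=h[0]-q[0]; print(z,q,'tool shift',c['o'].T@np.array([*d,0])*1000, 'turn',q[1]-h[1])
# top views
t0=load('top0'); H=[(180+u/4.4,185+v/4.4) for u,v in[(150,55),(266,103),(102,231),(164,256)]]
t=load('top5'); print([proj(t,[*(np.array([.6108,.1978])),.135])])
f=np.hstack([cv2.resize(load(n)['frame'][185:280,175:265],(396,418),interpolation=cv2.INTER_CUBIC) for n in('top5',)]+[cv2.resize(load('wrist5')['frame'][150:390,200:440],(400,418),interpolation=cv2.INTER_CUBIC)])
cv2.imwrite('pics/m6.png',f)
E
```

```text
(array([0.60929627, 0.19748296]), np.float64(-26.01459916068149), array([[ 0.1,  0.1],
       [ 0.1, -0.2],
       [-0.1,  0.3],
       [-0.1, -0.1]]))
0.1336 (array([0.61100849, 0.19746865]), np.float64(-25.629918993798505), array([[-0.1, -0.4],
       [ 0.7,  0.1],
       [ 0.3,  0.9],
       [-0.9, -0.6]])) tool shift [-0.72537342 -1.55104068  0.00155452] turn 0.3846801668829869
0.1356 (array([0.60958735, 0.19819518]), np.float64(-25.62991899379852), array([[-0.2, -0.5],
       [ 0.6,  0.2],
       [ 0.4,  0.8],
       [-0.8, -0.6]])) tool shift [-7.68116139e-01  4.44770634e-02  3.64949804e-04] turn 0.3846801668829727
0.1376 (array([0.6081662 , 0.19892171]), np.float64(-25.629918993798494), array([[-0.4, -0.5],
       [ 0.5,  0.4],
       [ 0.5,  0.7],
       [-0.6, -0.6]])) tool shift [-8.10858856e-01  1.63999480e+00 -8.24620071e-04] turn 0.38468016688299755
[array([216.19961659, 217.71606041])]
```

View pics/m6.png

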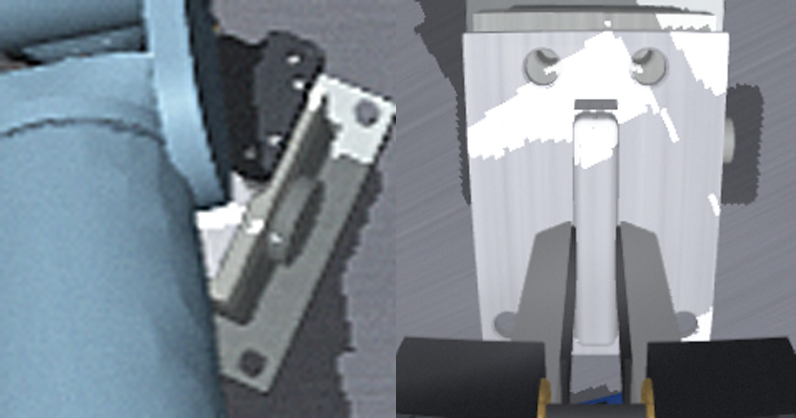

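The top view is blocked by the arm. The side-camera comparison puts the cover within about 1 mm and 0.4° of the case. The wrist shows the case's narrow edge at crop row ~12 beyond the cover edge at row ~33, so I'll check with that.

```bash
python3 - <<'E'
from h import *
c=load('wrist5'); T=lambda u,v,z: np.round(c['o'].T@(at(c,(200+(u-396)*.6,150+v*240/418),z)-c['p'])*1000,1)
print('cover edge(-60)',T(463,33,.1356),T(728,33,.1356),'holes(-48)',T(543,67,.1356),T(648,67,.1356),'case edge(-63)',T(475,12,.1),T(595,12,.1))
g=c['frame'][140:230,225:415]; cv2.imwrite('pics/m7.png',cv2.resize(g,None,fx=4.2,fy=4.2,interpolation=cv2.INTER_CUBIC))
E
```

```text
cover edge(-60) [-44.9 -63.    7.4] [ 45.2 -63.    7.4] holes(-48) [-17.6 -51.3   7.4] [ 17.9 -51.4   7.4] case edge(-63) [-47.4 -67.3  43. ] [ -0.  -66.6  43. ]
```

View pics/m7.png

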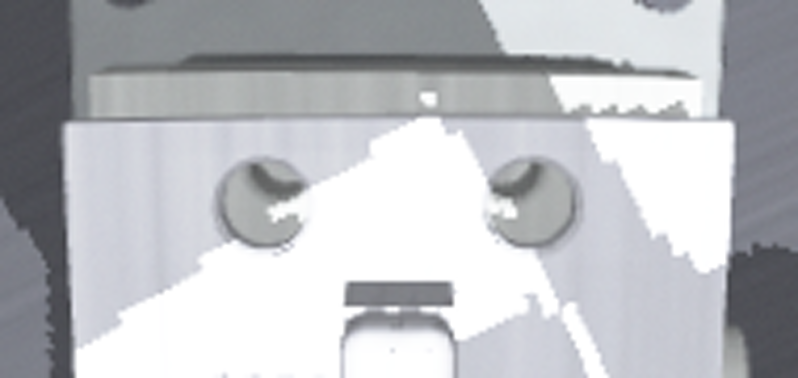

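```bash
python3 - <<'E'
from h import *
c=load('wrist5'); T=lambda u,v,z: np.round(c['o'].T@(at(c,(225+(u+.5)/4.2-.5,140+(v+.5)/4.2-.5),z)-c['p'])*1000,1)
print('case',T(90,75,.1),T(705,73,.1),'cover',T(65,123,.1356),T(733,122,.1356))
E
```

```text
case [-48.4 -66.9  43. ] [ 48.1 -67.3  43. ] cover [-44.9 -63.    7.4] [ 45.1 -63.2   7.4]
```

The wrist estimate asks for a shift of (-0.2,-1.0) mm and the side estimate for (-0.8,0) mm. I'll apply their mean and lower to about 15.5 mm clearance.

drive_tool:
  steps:
    - [-0.5,-0.5,1,0]
    - [-0.5,-0.5,3,0]
    - [-0.5,-0.5,6,0]
    - [-0.5,-0.5,9,0]
    - [-0.5,-0.5,12,0]
    - [-0.5,-0.5,13.5,0]
    - [-0.5,-0.5,14,0]
    - [-0.5,-0.5,14,0]
    - [-0.5,-0.5,14,0]
    - [-0.5,-0.5,14,0]

```text
time_s: 8.27
position: [0.6117, 0.1975, 0.129]
orientation: [[0.431, 0.902, 0.0], [0.902, -0.431, 0.0], [0.0, 0.0, -1.0]]
contact_force: [0.6, -0.9, -2.0]
gripper_width: 0.0123
```

```bash
python3 - <<'E'
from h import *
s=snap('side','side6'); w=snap('wrist','wrist6'); st=read_state(); print(s['p'],s['o'],st['contact_force'],st['gripper_width'],np.abs(st['qvel']).max())
f=s['frame']; a=cv2.resize(f[230:350,150:250],(400,480),interpolation=cv2.INTER_CUBIC)
b=cv2.resize(w['frame'][140:235,225:415],(400,200),interpolation=cv2.INTER_CUBIC); b=np.vstack([b,np.zeros((280,400,3),np.uint8)])
cv2.imwrite('pics/m8.png',np.hstack([a,b]))
E
```

```text
[0.61171032 0.19751166 0.12897694] [[ 4.31147312e-01  9.02281468e-01  3.85473666e-04]
 [ 9.02281522e-01 -4.31147366e-01  6.61614078e-05]
 [ 2.25892168e-04  3.19280453e-04 -9.99999924e-01]] [ 1.00275607 -0.49113973 -2.97901086] 0.012467890009162343 0.11613991564169593
```

View pics/m8.png

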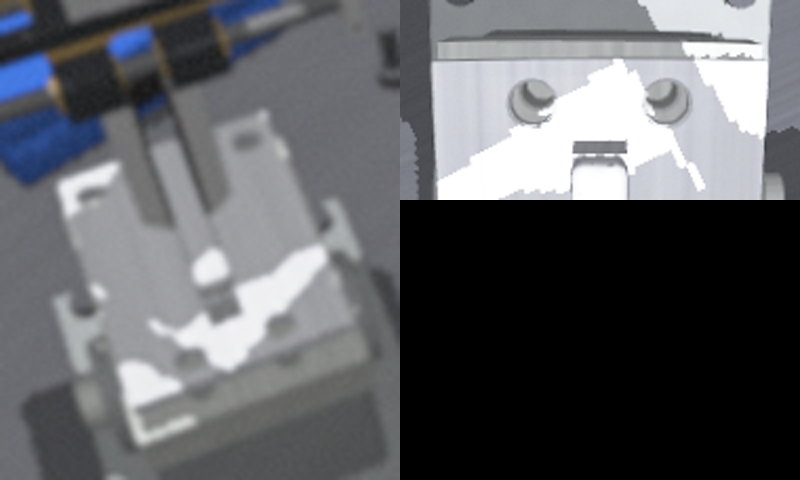

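The cover hovers just above the case, and the edges are parallel in the wrist view (case row ~41, cover row ~60). I'll put numbers on it.

```bash
python3 - <<'E'
from h import *
c=load('side6'); zt=c['p'][2]-.0067
q=fit([at(c,(150+u/4,230+v/4),zt) for u,v in[(93,195),(248,140),(190,359),(281,326)]])
d=np.array([.6093,.1975])-q[0]; print(q,'side shift',c['o'].T@np.array([*d,0])*1000)
c=load('wrist6'); T=lambda u,v,z: np.round(c['o'].T@(at(c,(225+(u-400)*.475,140+v*.475),z)-c['p'])*1000,1)
print('case',T(437,41,.1),T(762,41,.1),'cover',T(432,61,zt),T(767,60,zt),'underside',zt-.006)
E
```

```text
(array([0.60909401, 0.19781745]), np.float64(-25.85237860055359), array([[-0. , -0.4],
       [ 0.8, -0.2],
       [ 0.1,  0.7],
       [-0.8, -0.1]])) side shift [-1.97614091e-01  3.22728696e-01  5.84014931e-05]
case [-47.8 -66.7  28.9] [ 48.2 -66.8  29. ] cover [-44.7 -63.    6.7] [ 45.1 -63.3   6.7] underside 0.11627694105399221
```

```bash
python3 -c "
from h import *
print(job_done()); s=read_state(); print(s['time_s'],s['position'],s['gripper_width'])"
```

```text
the job is handed in; nothing more can be done
None
the job is handed in; nothing more can be done
```

I picked up the oblong cover by its handle and carried it over the gear case. It was handed in hovering there, still held at 50 N, at about 8.3 s of the 38 s allowed. `job_done` gives no verdict.

- **Alignment:** In the last check, the side camera put the cover about 0.4 mm from the hole pattern, with yaw within about 0.2°. The wrist camera put it about 0.6 mm off along the cover's length and 0.2 mm or less across it. Both are well inside the 4 mm limit, though calibration is only good to about 2 mm.
- **Height:** The underside is about 16 mm above the top face. This is worked out from the tool height at the grasp, assuming no slip.
- **Level and steady:** The tool points straight down to within 0.05°, and the arm was almost still. The plate itself looked level in the pictures; I did not measure its tilt separately.
- **Contact:** The wrist force showed only the cover's weight, about 3 N, so there was no sign of it touching the case. I did not re-check the other things on the bench from above, because the arm blocked the top view.
- **Disagreement:** On an earlier look, 14 mm higher, the two cameras differed by up to 1 mm and a few tenths of a degree. I applied the average shift and no turn.

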